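# Release a captive screw and slide open the terminal cover

## Task

Open the grey terminal enclosure on the bench: pull the captive screw's head straight up against its spring, feel for the place where its thread catches, and wind it counterclockwise until it is fully out and stays up by itself. Then let go of it and push the cover fully open without forcing it while the screw still pins it, and leave the loose things on the bench where they are.

Things in the scene. Friction and masses are not known exactly. Their poses are not given: they have to be found in the camera images.
- enclosure: Grey steel terminal enclosure, fixed, 170 (x) x 340 (y) x 70 mm high; origin at the centre of its underside. A steel cover (150 x 190 mm, top 75 mm above the bench) lies over the -y part of its top between two guide strips (x = +-83 mm, tops 82 mm above the bench), hiding terminals below, and opens by sliding along the enclosure's own +y onto the fixed half of the top.
- screw_head (a point): Centre (half-way up) of the screw's head: an upright round knurled dark steel cylinder, 28 mm in diameter, 32 mm tall, 145 mm to -y of the enclosure's origin when the cover is shut. Down, its centre is 128 mm above the bench and its underside 1 mm above the boss. Its axis is vertical; its turning angle cannot be read. Down, it turns freely; a spring pulls it down with 4 N (7 N when out), plus 1.3 N of weight.
- boss_top (a point): Centre of the top of the round boss (46 mm across, fixed on the cover), 111 mm above the bench. Inside is the thread, out of sight. The head lifts only 2 to 3 mm before it is blocked, except over the thread's mouth (a window 0.45 rad wide), where it lifts 13 to 16 mm. The mouth's middle lies 0.6 to 1.4 rad counterclockwise (from above) of the head's start. Turned past it while down, the screw must be turned back clockwise.
- screw (a joint): How far the screw is out, m: 0 down, 0.002 pulled but blocked, 0.013 to 0.016 pulled up in the mouth, 0.0195 to 0.0205 wound out. Held up in the mouth and turned counterclockwise it enters the thread, climbs fully by 2.3 rad past the mouth's middle and stops firmly at 2.7 rad. Let go in the mouth it springs back; from 0.6 rad past it, it stays. Its shank pins the cover until out by about 0.018.
- lip (a point): Middle of the -y face of the cover's upturned lip, a steel strip across its front end, 110 mm wide, 4 mm thick, standing 23 mm up from the cover (top 98 mm above the bench); it is 161 mm to +y of the screw's axis and moves with the cover. Push this face along the lip's own +y (the enclosure's +y) to open the cover.
- cover (a joint): How far the cover is open, m: 0 shut, 0.11 fully open at its stop. It slides with about 4 N of friction and stays where it is left; pinned by the screw it has only about 2 mm of play.
- screwdriver_mid (a point): Black-handled screwdriver lying in front of the enclosure; about its middle. A bystander: leave it.
- parts_bin_mid (a point): Open cardboard parts bin, 100 x 140 x 50 mm, to the right of the enclosure; about its middle. A bystander: leave it.
- tape_roll_mid (a point): Grey tape roll, 90 mm across, 24 mm high, lying behind the enclosure; about its middle. A bystander: leave it.
- spanner_mid (a point): Steel spanner lying to the right; about its middle. A bystander: leave it.
- spray_can_mid (a point): Metal can, 54 mm across, 150 mm tall, to the left; about its middle. A bystander: leave it.
- rail_offcut_mid (a point): Steel rail offcut, 160 mm long, lying to the left; about its middle. A bystander: leave it.

How it is judged:
By the outcome, as a careful person would: the job done as asked, in the order asked, and still so for the second after the job is handed in, with the robot touching nothing.
It also fails if it takes over 61 s, if anything falls off the work surface, if the arm or the gripper's body presses on something with over 40 N, if the wrist force passes 120 N, or if a joint passes its speed limit or range.

## Robot

A 6-joint arm with a two-finger parallel gripper is mounted at the origin on the work surface. World frame = base frame: x ahead of the robot, y to its left, z up, the work surface at z = 0. Lengths are in mm, angles in degrees, forces in N, time in s.
With the tool pointing down it reaches from about 325 to 750 mm from the base axis. Payload 7.6 kg.
Tool frame: the origin (TCP) lies on the centre line of the jaws, within the pads' length; the fingertips stand 14 mm ahead of it and the grasp point (between the pads) lies 5 mm behind it; z points along the fingers, y is the line along which they close (so a half turn about z gives the same grasp; the last joint's range is limited). The gripper opens to 85 mm and grips with 20 to 120 N. Pads are 22 mm wide; open, the fingers measure 114 mm over their backs; the gripper's body (76 mm by 85 mm) begins 54 mm behind the grasp point. The pads swing forward as they close: fully open they stand 13 mm farther back than shut.
Start: joints at [61.862, 2.991, 80.254, -0, 96.75, -4.028], TCP at [214.444, 479.227, 245.323] pointing down, gripper open.
Joint ranges: [-166.34, 166.34], [-52.06, 124.39], [6.96, 135.62], [-60.46, 240.46], [14.63, 156.25], [-167.68, 167.68]. Speed limits (degrees/s): [147.25, 147.25, 172.46, 180, 180, 180].

## Interface

Orientations are given as a 3x3 rotation matrix whose columns are the frame's x, y, z axes.
In Python, from cell import observe, read_camera, camera_model, hand_in gives the robot as it stands.
- The arm moves only by the tool play_rows, never from a script. Its argument "moves" is a list of rows, each an object with "dp": the shift along the tool's x, y, z normalised to -1 to 1, where 1 is 400 mm, a list of three; "turn": the turn, a rotation vector about the tool's x, y, z normalised to -1 to 1, where 1 is pi/4 rad, a list of three. In form: [{"dp": [x, y, z], "turn": [wx, wy, wz]}, ...]. A call has 1 to 12 rows; each row is the pose to reach, as a shift and turn from the pose commanded when the call began, along the tool's axes at that moment; what a row does not reach only later rows make up. A row lasts 1/8 s, in which the tool goes at most 62.5 mm and 10.7 degrees, less where a joint would pass 70% of its speed; a pose out of reach is approached as far as the arm can. A call with a number of a shift or a turn outside -1 to 1 is refused whole. A call with a gripper value outside its range is refused whole. "gripper" is the opening, from 0 (shut) to 1 (fully open), set as the call begins (left out, the last holds). The fingers move at their own pace and stop on an object; the grip force is fixed at half the most. Time passes only in rows, so rows that repeat a pose let the fingers close. It gives the time, the measured TCP pose, the force, the opening and the grip force at its end, in the units of the state.
- observe(): the state, without advancing time (a new reading comes with each control period).
- read_camera(name): name is "scene" or "top" or "wrist"; returns the picture (400x640x3 uint8, red, green, blue); there is no depth.
- camera_model(name): a dict with "fx", "fy", "cx", "cy" (pixels), "xyz" and "rotation" of the camera in the world. Camera axes: x right, y up, looking along -z (the intrinsics and any distortion apply to the point x, -y, -z); pixel columns grow to the right and rows downward; lengths in mm; the calibration is good to about 2 mm. The wrist camera is an equidistant fisheye: a pixel r from the principal point sees the ray r / f radians off the axis. A picture is of the moment at which its call begins: read the wrist's pose just before it. camera_model takes no time and is no camera call; for the wrist camera it gives the pose at the moment of the call.
- hand_in(): hands the job in; it is judged then, once.
The state is a dict: "time_s": time; "qpos": joint angles; "joint_velocities": joint speeds; "joint_efforts": joint torques, N m; "tool_pos": TCP position; "tcp_rot": TCP orientation; "wrist_force": force on the tool from outside, world axes, zero at the start; "moment": the same for the moment, N m; "gripper_width": finger opening in mm; "gripper_force": force on a finger pad.
Only numpy, scipy, OpenCV 4.12 (cv2) and the standard library are available. Lean on these libraries where they do the work, as an engineer would, in place of code of your own. Each camera call takes 0.05 s, during which the arm holds its last target. There are 200 camera calls.

## Working session

There is one attempt and no reset: what is moved stays moved. The work goes in short steps, Python scripts to look and compute and a tool call to move; the robot and the scene stay as the last step left them, time stands still between calls to the robot, and variables do not carry over. Pictures are saved under pics/ and viewed, at most 10 in all, crops included, and the job is handed in when it is done.

Besides the shell and the picture viewer there is one more tool, called after ">>>" by a JSON object that holds its "api" and its "payload", one argument or row to a line. play_rows: Moves the arm, as the interface text tells. Its arguments: {"type":"object","properties":{"moves":{"type":"array","items":{"type":"object","properties":{"dp":{"type":"array","items":{"type":"number"}},"turn":{"type":"array","items":{"type":"number"}}}}},"gripper":{"type":"number"}},"required":["moves"]}

```bash
mkdir -p pics; ls
python3 - <<'E'
from cell import *
import cv2,numpy as np
np.set_printoptions(precision=3,suppress=True)
o=observe();print({k:o[k] for k in('time_s','tool_pos','tcp_rot','wrist_force','gripper_width')})
for n in('scene','top'):
    im=read_camera(n);cv2.imwrite(f'pics/{n}0.png',im[:,:,::-1]);print(n,camera_model(n))
E
```

```text
pics
{'time_s': 0.0, 'tool_pos': array([214.29 , 478.964, 244.462]), 'tcp_rot': array([[-0.913,  0.408, -0.001],
       [ 0.408,  0.913, -0.001],
       [ 0.   , -0.002, -1.   ]]), 'wrist_force': array([0.451, 0.267, 0.109]), 'gripper_width': 85.59934049771516}
scene {'fx': 462.6537264957466, 'fy': 462.6537264957466, 'cx': 325.59536517887136, 'cy': 195.2530209479778, 'xyz': array([1627.175,  234.216,  918.057]), 'rotation': array([[-0.17 , -0.601,  0.781],
       [ 0.985, -0.104,  0.135],
       [-0.   ,  0.792,  0.61 ]])}
top {'fx': 420.7832005481486, 'fy': 420.7832005481486, 'cx': 321.42889509384423, 'cy': 203.7216604303024, 'xyz': array([ 424.902,   35.314, 1319.469]), 'rotation': array([[ 0.026,  0.991, -0.132],
       [-1.   ,  0.026,  0.003],
       [ 0.007,  0.132,  0.991]])}
```

View pics/scene0.png

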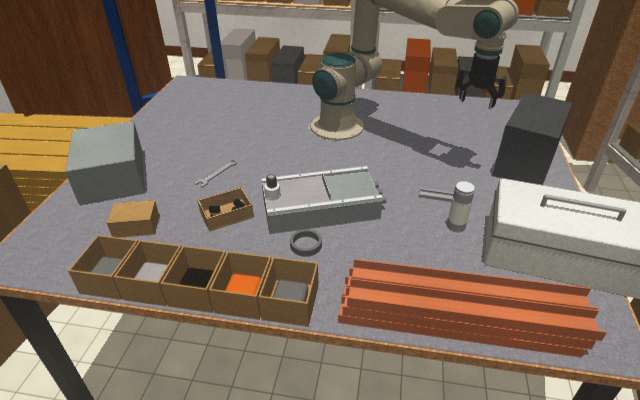

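View pics/top0.png

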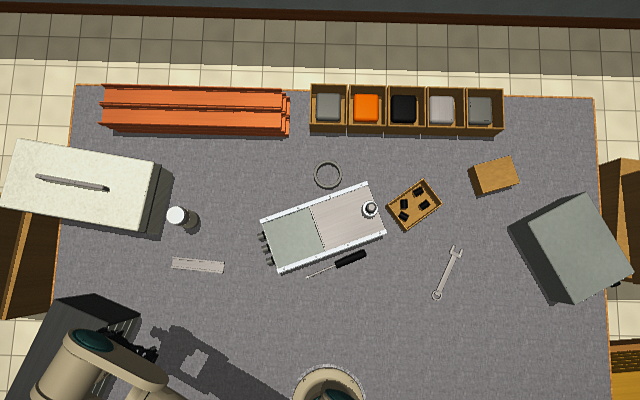

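Run:
```python
import cv2,numpy as np
a=cv2.imread('pics/top0.png')[170:280,250:400];b=cv2.imread('pics/scene0.png')[160:235,250:400]
a=cv2.resize(a,None,fx=5,fy=5,interpolation=2)[:330];
t=cv2.imread('pics/top0.png')[175:280,255:395];s=b
t=cv2.resize(t,None,fx=4,fy=4,interpolation=cv2.INTER_NEAREST)
cv2.imwrite('pics/t.png',t)
s=cv2.resize(cv2.imread('pics/scene0.png')[165:235,255:395],None,fx=5,fy=5,interpolation=cv2.INTER_NEAREST);cv2.imwrite('pics/s.png',s)
```

```text
(no output)
```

View pics/t.png

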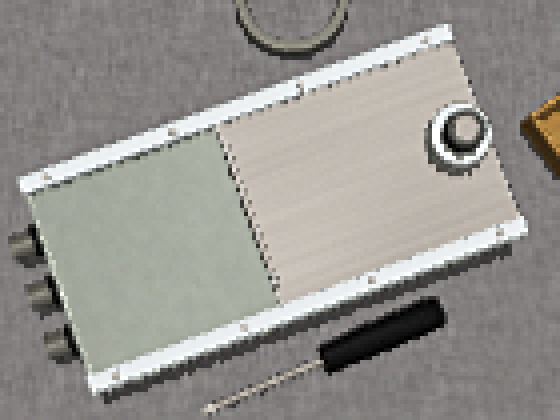

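View pics/s.png

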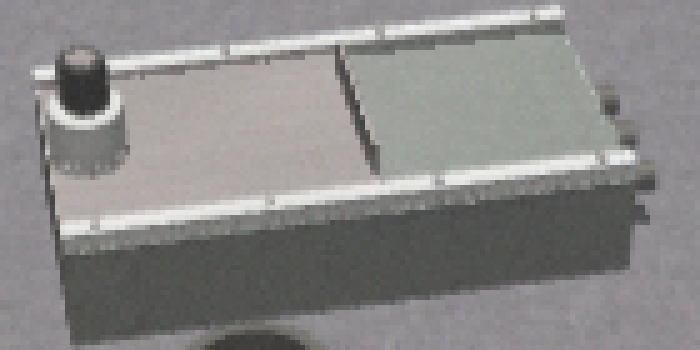

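```bash
cat > h.py <<'E'
from cell import *
import numpy as np,cv2
np.set_printoptions(precision=4,suppress=True)
def ray(m,u,v):
    d=np.array([(u-m['cx'])/m['fx'],-(v-m['cy'])/m['fy'],-1.]);d=m['rotation']@d
    return m['xyz'],d/np.linalg.norm(d)
def fray(m,u,v):
    x,y=(u-m['cx']),(v-m['cy']);r=np.hypot(x,y);t=r/m['fx'];s=np.sin(t)/max(r,1e-9)
    return m['xyz'],m['rotation']@np.array([x*s,-y*s,-np.cos(t)])
def plane(r,z): return r[0]+r[1]*(z-r[0][2])/r[1][2]
def cross(a,b):
    A=np.c_[a[1],-b[1]];t=np.linalg.lstsq(A,b[0]-a[0],rcond=None)[0]
    p,q=a[0]+t[0]*a[1],b[0]+t[1]*b[1];return (p+q)/2,np.linalg.norm(p-q)
E
python3 - <<'E'
from h import *
T=camera_model('top');S=camera_model('scene')
t=lambda x,y:ray(T,255+x/4-.375,175+y/4-.375)
s=lambda x,y:ray(S,255+x/5-.4,165+y/5-.4)
print('head top',cross(t(466,127),s(82,53)))
print('head top plane',plane(t(466,127),144),plane(s(82,53),144))
for a,b in (((22,180),(446,27)),((95,393),(525,237))):
    p,q=plane(t(*a),82),plane(t(*b),82);d=p-q;print(p,q,np.linalg.norm(d),np.degrees(np.arctan2(d[1],d[0])))
E
```

```text
head top (array([ 576.8808, -107.6583,  149.5833]), np.float64(0.6544770412438793))
head top plane [ 577.6807 -108.6645  144.    ] [ 569.2469 -109.802   144.    ]
[537.7045 210.8586  82.    ] [ 660.7002 -100.5512   82.    ] 334.8193304442572 111.5522368754995
[384.1343 151.0372  82.    ] [ 505.3324 -160.4822   82.    ] 334.2653672064931 111.25877170109422
```

>>> {"api": "play_rows", "payload": {
  "moves": [
    {"dp": [-0.18,-0.12,0],"turn": [0,0,0.25]},
    {"dp": [-0.36,-0.24,0],"turn": [0,0,0.5]},
    {"dp": [-0.54,-0.36,0],"turn": [0,0,0.75]},
    {"dp": [-0.71,-0.48,0],"turn": [0,0,1]},
    {"dp": [-0.71,-0.48,0],"turn": [0,0,1]},
    {"dp": [-0.71,-0.48,0],"turn": [0,0,1]}
  ]
}}

```text
time_s: 0.85
tool_pos: [396.1, 185.5, 245.0]
tcp_rot: [[-0.354, 0.935, -0.0], [0.935, 0.354, -0.0], [-0.0, -0.0, -1.0]]
wrist_force: [-0.5, 0.3, -0.3]
gripper_width: 85.1
gripper_force: 0.0
```

```bash
cat >> h.py <<'E'
def go(p,zdeg=0):
    o=observe();R=o['tcp_rot'];print(o['time_s'],'pos',o['tool_pos'],'F',o['wrist_force'],'M',o['moment'],'w',o['gripper_width'],'q',o['qpos'])
    print('ydir',np.degrees(np.arctan2(R[1,1],R[0,1])),'z',R[:,2]);print('dp',R.T@(np.array(p)-o['tool_pos'])/400)
E
python3 -c "
from h import *
go([560,-70,270])"
```

```text
0.85 pos [396.1089 185.4517 245.0154] F [-0.4612  0.3211 -0.2662] M [ 0.0149 -0.0076 -0.0293] w 85.05848113046818 q [ 20.2583 -11.4245  93.9665  -0.016   97.4807  -0.4471]
ydir 20.70329331432528 z [-0.0003 -0.0004 -1.    ]
dp [-0.7423  0.1575 -0.0623]
```

>>> {"api": "play_rows", "payload": {
  "moves": [
    {"dp": [-0.15,0.03,-0.02],"turn": [0,0,0.2]},
    {"dp": [-0.3,0.06,-0.03],"turn": [0,0,0.4]},
    {"dp": [-0.45,0.09,-0.05],"turn": [0,0,0.6]},
    {"dp": [-0.6,0.12,-0.06],"turn": [0,0,0.8]},
    {"dp": [-0.74,0.16,-0.06],"turn": [0,0,1]},
    {"dp": [-0.74,0.16,-0.06],"turn": [0,0,1]}
  ]
}}

```text
time_s: 1.6
tool_pos: [561.3, -68.8, 266.7]
tcp_rot: [[0.414, 0.91, -0.004], [0.91, -0.414, 0.0], [-0.001, -0.004, -1.0]]
wrist_force: [-0.1, 0.6, -0.4]
gripper_width: 85.8
gripper_force: 0.0
```

>>> {"api": "play_rows", "payload": {
  "moves": [
    {"dp": [0,0,0],"turn": [0,0,0.25]},
    {"dp": [0,0,0],"turn": [0,0,0.5]},
    {"dp": [0,0,0],"turn": [0,0,0.75]},
    {"dp": [0,0,0],"turn": [0,0,1]},
    {"dp": [0,0,0],"turn": [0,0,1]}
  ]
}}

```text
time_s: 2.22
tool_pos: [560.2, -65.0, 269.3]
tcp_rot: [[0.934, 0.358, -0.0], [0.358, -0.934, 0.0], [-0.0, -0.0, -1.0]]
wrist_force: [-0.3, 0.5, 0.5]
gripper_width: 85.2
gripper_force: 0.0
```

>>> {"api": "play_rows", "payload": {
  "moves": [
    {"dp": [0,0,0],"turn": [0,0,0.25]},
    {"dp": [0,0,0],"turn": [0,0,0.5]},
    {"dp": [0,0,0],"turn": [0,0,0.75]},
    {"dp": [0,0,0],"turn": [0,0,1]},
    {"dp": [0,0,0],"turn": [0,0,1]}
  ]
}}

```text
time_s: 2.85
tool_pos: [560.4, -65.3, 269.3]
tcp_rot: [[0.914, -0.406, -0.0], [-0.406, -0.914, 0.0], [-0.0, -0.0, -1.0]]
wrist_force: [-0.3, 0.1, -0.5]
gripper_width: 85.5
gripper_force: 0.0
```

>>> {"api": "play_rows", "payload": {
  "moves": [
    {"dp": [0,0,0],"turn": [0,0,0.25]},
    {"dp": [0,0,0],"turn": [0,0,0.5]},
    {"dp": [0,0,0],"turn": [0,0,0.7]},
    {"dp": [0,0,0],"turn": [0,0,0.7]},
    {"dp": [0,0,0],"turn": [0,0,0.7]}
  ]
}}

```text
time_s: 3.48
tool_pos: [560.5, -65.6, 269.3]
tcp_rot: [[0.569, -0.822, 0.0], [-0.822, -0.569, 0.0], [-0.0, -0.0, -1.0]]
wrist_force: [0.1, 0.7, -0.5]
gripper_width: 85.4
gripper_force: 0.0
```

```bash
python3 -c "
from h import *
go([576,-109,175])
m=camera_model('wrist');im=read_camera('wrist');cv2.imwrite('pics/w1.png',im[:,:,::-1]);print(m)
np.save('m1.npy',m,allow_pickle=True)"
```

```text
3.475 pos [560.518  -65.6295 269.2925] F [ 0.1036  0.6932 -0.5241] M [-0.0333 -0.0266  0.0065] w 85.41421191424284 q [-10.4301   9.1319  70.9491   0.0063  99.9187 134.8659]
ydir -145.2949310926536 z [ 0.      0.0001 -1.    ]
dp [0.1112 0.0299 0.2357]
{'fx': 309.70691628693146, 'fy': 309.70691628693146, 'cx': 322.6363527148063, 'cy': 199.9196241230361, 'xyz': array([ 604.9502, -129.3781,  398.0621]), 'rotation': array([[-0.8228,  0.5418,  0.1716],
       [-0.5683, -0.7837, -0.2508],
       [-0.0014, -0.3039,  0.9527]])}
```

View pics/w1.png

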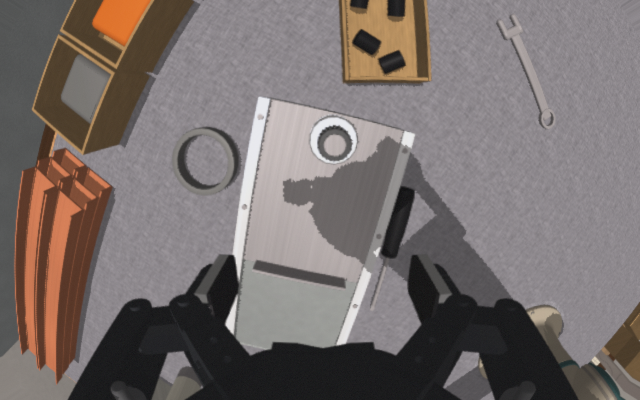

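Run:
```python
from h import *
m=np.load('m1.npy',allow_pickle=True).item()
im=cv2.imread('pics/w1.png')
w=(im.min(2)>215).astype(np.uint8);w[:, :300]=0;w[:,370:]=0;w[:105]=0;w[172:]=0
c=max(cv2.findContours(w,cv2.RETR_EXTERNAL,2)[0],key=cv2.contourArea)
(x,y),r=cv2.minEnclosingCircle(c);print('boss px',x,y,r,plane(fray(m,x,y),111), 2*r/309.7*np.linalg.norm(plane(fray(m,x,y),111)-m['xyz']))
d=(im.max(2)<100).astype(np.uint8);d[:, :312]=0;d[:,358:]=0;d[:118]=0;d[168:]=0
c=max(cv2.findContours(d,cv2.RETR_EXTERNAL,2)[0],key=cv2.contourArea);(x,y),r=cv2.minEnclosingCircle(c);print('head dark px',x,y,r,plane(fray(m,x,y),138))
p=fray(m,334.5,146.5);print('head top',plane(p,144))
T=camera_model('top');t=ray(T,255+466/4-.375,175+127/4-.375);print('two-view top',cross(p,t))
for q in((256,261),(346,279)):print('lip top edge',plane(fray(m,*q),98))
for q in((253,269),(344,288)):print('lip bottom',plane(fray(m,*q),75))
cv2.imwrite('pics/w1c.png',cv2.resize(im[100:300,230:420],None,fx=3,fy=3,interpolation=0))
```

```text
boss px 333.07659912109375 139.8717803955078 22.66448974609375 [ 578.5076 -107.4218  111.    ] 42.31568162018714
head dark px 334.241943359375 142.6290283203125 17.04848861694336 [ 578.8427 -108.1236  138.    ]
head top [ 577.4154 -106.0902  144.    ]
two-view top (array([ 577.483 , -107.2847,  149.985 ]), np.float64(1.7375968001884734))
lip top edge [571.4837  51.1048  98.    ]
lip top edge [475.4652  12.1167  98.    ]
lip bottom [566.4294  77.1108  75.    ]
lip bottom [459.5967  35.1285  75.    ]
```

View pics/w1c.png

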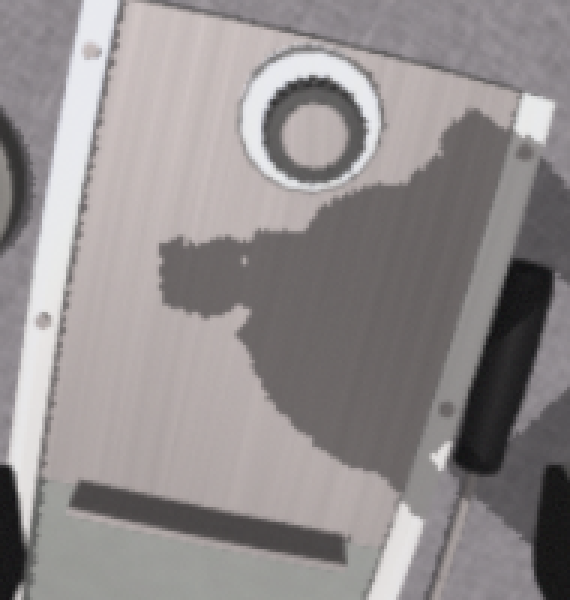

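>>> {"api": "play_rows", "payload": {
  "moves": [
    {"dp": [0.11,0.024,0.1],"turn": [0,0,0]},
    {"dp": [0.11,0.024,0.2],"turn": [0,0,0]},
    {"dp": [0.11,0.024,0.25],"turn": [0,0,0]},
    {"dp": [0.11,0.024,0.25],"turn": [0,0,0]},
    {"dp": [0.11,0.024,0.25],"turn": [0,0,0]}
  ]
}}

```text
time_s: 4.15
tool_pos: [578.0, -107.5, 170.8]
tcp_rot: [[0.566, -0.824, 0.002], [-0.824, -0.566, -0.0], [0.002, -0.001, -1.0]]
wrist_force: [0.4, 0.9, -0.1]
gripper_width: 85.4
gripper_force: 0.0
```

Run:
```python
from h import *
m=np.load('m1.npy',allow_pickle=True).item()
for q in((253,269),(344.5,286.5)):print('lip top',plane(fray(m,*q),98))
for q in((256,260),(345,278)):print('lip base',plane(fray(m,*q),75))
go([577.7,-107.5,130])
m2=camera_model('wrist');im=read_camera('wrist');cv2.imwrite('pics/w2.png',im[:,:,::-1])
np.save('m2.npy',m2,allow_pickle=True)
```

```text
lip top [569.1718  62.4101  98.    ]
lip top [470.7211  21.3975  98.    ]
lip base [569.601   63.7246  75.    ]
lip base [467.4302  22.4719  75.    ]
4.15 pos [ 578.0246 -107.5388  170.7988] F [ 0.4114  0.9128 -0.1449] M [ 0.0443 -0.0235 -0.0019] w 85.43380910754101 q [-14.1393  14.9269  75.5345   0.0041  89.4193 131.3909]
ydir -145.53014021227733 z [ 0.002  -0.0004 -1.    ]
dp [-0.0007  0.0008  0.102 ]
```

View pics/w2.png

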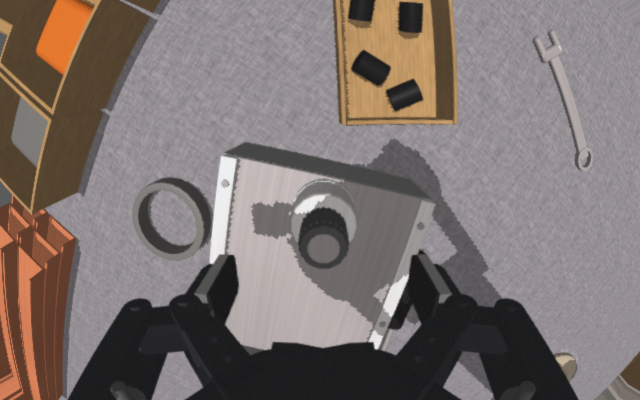

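Run:
```python
from h import *
m=np.load('m1.npy',allow_pickle=True).item();m2=np.load('m2.npy',allow_pickle=True).item()
a=fray(m,335,144.7);b=fray(m2,323.5,247.5)
print(cross(a,b),plane(a,144),plane(b,144))
```

```text
(array([ 577.9827, -107.4498,  143.4003]), np.float64(0.2381399735635171)) [ 577.9412 -107.5571  144.    ] [ 578.2575 -107.6415  144.    ]
```

>>> {"api": "play_rows", "payload": {
  "moves": [
    {"dp": [0,0,0.06],"turn": [0,0,0]},
    {"dp": [0,0,0.102],"turn": [0,0,0]},
    {"dp": [0,0,0.102],"turn": [0,0,0]},
    {"dp": [0,0,0.102],"turn": [0,0,0]}
  ]
}}

```text
time_s: 4.7
tool_pos: [578.0, -107.6, 129.5]
tcp_rot: [[0.565, -0.825, 0.001], [-0.825, -0.565, -0.0], [0.001, -0.001, -1.0]]
wrist_force: [0.8, 0.1, 0.5]
gripper_width: 85.4
gripper_force: 0.0
```

>>> {"api": "play_rows", "payload": {
  "moves": [
    {"dp": [0,0,0]},
    {"dp": [0,0,0]},
    {"dp": [0,0,0]},
    {"dp": [0,0,0]},
    {"dp": [0,0,0]},
    {"dp": [0,0,0]},
    {"dp": [0,0,0]},
    {"dp": [0,0,0]}
  ],
  "gripper": 0.25
}}

```text
invalid input at $.moves[0]: expected keys dp, turn
```

>>> {"api": "play_rows", "payload": {
  "moves": [
    {"dp": [0,0,0],"turn": [0,0,0]},
    {"dp": [0,0,0],"turn": [0,0,0]},
    {"dp": [0,0,0],"turn": [0,0,0]},
    {"dp": [0,0,0],"turn": [0,0,0]},
    {"dp": [0,0,0],"turn": [0,0,0]},
    {"dp": [0,0,0],"turn": [0,0,0]},
    {"dp": [0,0,0],"turn": [0,0,0]}
  ],
  "gripper": 0.2
}}

```text
time_s: 5.58
tool_pos: [577.7, -107.5, 128.9]
tcp_rot: [[0.565, -0.825, 0.001], [-0.825, -0.565, 0.0], [0.0, -0.001, -1.0]]
wrist_force: [0.6, 0.5, 4.6]
gripper_width: 26.4
gripper_force: 59.1
```

>>> {"api": "play_rows", "payload": {
  "moves": [
    {"dp": [0,0,0],"turn": [0,0,-0.2]},
    {"dp": [0,0,0],"turn": [0,0,-0.4]},
    {"dp": [0,0,0],"turn": [0,0,-0.6]},
    {"dp": [0,0,0],"turn": [0,0,-0.76]},
    {"dp": [0,0,0],"turn": [0,0,-0.76]},
    {"dp": [0,0,0],"turn": [0,0,-0.76]}
  ]
}}

```text
time_s: 6.32
tool_pos: [577.7, -107.6, 128.9]
tcp_rot: [[0.93, -0.368, 0.001], [-0.368, -0.93, -0.0], [0.001, -0.0, -1.0]]
wrist_force: [-0.7, 0.8, 5.2]
gripper_width: 26.6
gripper_force: 59.3
```

>>> {"api": "play_rows", "payload": {
  "moves": [
    {"dp": [0,0,-0.004],"turn": [0,0,0]},
    {"dp": [0,0,-0.008],"turn": [0,0,0]},
    {"dp": [0,0,-0.012],"turn": [0,0,0]},
    {"dp": [0,0,-0.012],"turn": [0,0,0]}
  ]
}}

```text
time_s: 6.82
tool_pos: [577.2, -107.4, 131.3]
tcp_rot: [[0.931, -0.366, -0.002], [-0.366, -0.931, 0.001], [-0.002, 0.0, -1.0]]
wrist_force: [6.8, -1.5, -11.1]
gripper_width: 26.6
gripper_force: 59.9
```

>>> {"api": "play_rows", "payload": {
  "moves": [
    {"dp": [0,0,0.012],"turn": [0,0,0]},
    {"dp": [0,0,0.012],"turn": [0,0,-0.19]},
    {"dp": [0,0,0.012],"turn": [0,0,-0.38]},
    {"dp": [0,0,0.012],"turn": [0,0,-0.38]},
    {"dp": [0,0,0.006],"turn": [0,0,-0.38]},
    {"dp": [0,0,0.0],"turn": [0,0,-0.38]},
    {"dp": [0,0,0.0],"turn": [0,0,-0.38]},
    {"dp": [0,0,0.0],"turn": [0,0,-0.38]}
  ]
}}

```text
time_s: 7.82
tool_pos: [577.2, -107.4, 131.5]
tcp_rot: [[0.997, -0.077, -0.002], [-0.077, -0.997, 0.001], [-0.002, -0.0, -1.0]]
wrist_force: [6.3, -1.5, -11.4]
gripper_width: 26.0
gripper_force: 60.1
```

>>> {"api": "play_rows", "payload": {
  "moves": [
    {"dp": [0,0,0.012],"turn": [0,0,0]},
    {"dp": [0,0,0.012],"turn": [0,0,-0.19]},
    {"dp": [0,0,0.012],"turn": [0,0,-0.38]},
    {"dp": [0,0,0.012],"turn": [0,0,-0.38]},
    {"dp": [0,0,0.006],"turn": [0,0,-0.38]},
    {"dp": [0,0,0.0],"turn": [0,0,-0.38]},
    {"dp": [0,0,0.0],"turn": [0,0,-0.38]},
    {"dp": [0,0,0.0],"turn": [0,0,-0.38]}
  ]
}}

```text
time_s: 8.82
tool_pos: [577.4, -107.5, 133.0]
tcp_rot: [[0.975, 0.221, -0.0], [0.221, -0.975, 0.0], [-0.0, -0.0, -1.0]]
wrist_force: [2.4, -1.5, -5.4]
gripper_width: 26.2
gripper_force: 60.9
```

>>> {"api": "play_rows", "payload": {
  "moves": [
    {"dp": [0,0,-0.006],"turn": [0,0,0]},
    {"dp": [0,0,-0.012],"turn": [0,0,0]},
    {"dp": [0,0,-0.018],"turn": [0,0,0]},
    {"dp": [0,0,-0.024],"turn": [0,0,0]},
    {"dp": [0,0,-0.024],"turn": [0,0,0]}
  ]
}}

```text
time_s: 9.45
tool_pos: [577.4, -107.5, 143.0]
tcp_rot: [[0.975, 0.221, -0.0], [0.221, -0.975, 0.0], [-0.0, -0.0, -1.0]]
wrist_force: [0.9, -0.9, -8.0]
gripper_width: 26.4
gripper_force: 60.8
```

>>> {"api": "play_rows", "payload": {
  "moves": [
    {"dp": [0,0,-0.002],"turn": [0,0,0]},
    {"dp": [0,0,-0.003],"turn": [0,0,0]},
    {"dp": [0,0,-0.003],"turn": [0,0,0]}
  ]
}}

```text
time_s: 9.82
tool_pos: [577.5, -107.5, 144.0]
tcp_rot: [[0.975, 0.221, -0.0], [0.221, -0.975, 0.0], [-0.0, -0.0, -1.0]]
wrist_force: [1.9, -1.8, -7.2]
gripper_width: 26.5
gripper_force: 60.8
```

>>> {"api": "play_rows", "payload": {
  "moves": [
    {"dp": [0,0,-0.002],"turn": [0,0,0]},
    {"dp": [0,0,-0.004],"turn": [0,0,0]},
    {"dp": [0,0,-0.004],"turn": [0,0,0]}
  ]
}}

```text
time_s: 10.2
tool_pos: [577.4, -107.5, 145.2]
tcp_rot: [[0.975, 0.221, -0.001], [0.221, -0.975, 0.0], [-0.0, -0.0, -1.0]]
wrist_force: [2.5, -3.0, -9.7]
gripper_width: 26.2
gripper_force: 60.3
```

>>> {"api": "play_rows", "payload": {
  "moves": [
    {"dp": [0,0,0],"turn": [0,0,-0.2]},
    {"dp": [0,0,-0.001],"turn": [0,0,-0.4]},
    {"dp": [0,0,-0.002],"turn": [0,0,-0.6]},
    {"dp": [0,0,-0.003],"turn": [0,0,-0.8]},
    {"dp": [0,0,-0.004],"turn": [0,0,-1]},
    {"dp": [0,0,-0.004],"turn": [0,0,-1]},
    {"dp": [0,0,-0.004],"turn": [0,0,-1]}
  ]
}}

```text
time_s: 11.08
tool_pos: [577.4, -107.3, 146.1]
tcp_rot: [[0.536, 0.845, -0.001], [0.845, -0.536, 0.001], [-0.0, -0.001, -1.0]]
wrist_force: [6.2, -2.1, -15.1]
gripper_width: 25.9
gripper_force: 60.0
```

```bash
python3 -c "
from h import *
go([577.7,-107.5,150])"
```

```text
11.075 pos [ 577.3778 -107.3084  146.1247] F [  6.2456  -2.1459 -15.1245] M [-0.371  -1.0711  0.0605] w 25.860288347022372 q [-14.1387  15.9107  77.2335   0.0168  86.9108  18.2397]
ydir -32.37931921397436 z [-0.0009  0.0005 -1.    ]
dp [ 0.      0.0009 -0.0097]
```

>>> {"api": "play_rows", "payload": {
  "moves": [
    {"dp": [0,0,0],"turn": [0,0,-0.2]},
    {"dp": [0,0,-0.001],"turn": [0,0,-0.4]},
    {"dp": [0,0,-0.002],"turn": [0,0,-0.6]},
    {"dp": [0,0,-0.002],"turn": [0,0,-0.8]},
    {"dp": [0,0,-0.003],"turn": [0,0,-1]},
    {"dp": [0,0,-0.003],"turn": [0,0,-1]},
    {"dp": [0,0,-0.003],"turn": [0,0,-1]}
  ]
}}

```text
time_s: 11.95
tool_pos: [577.6, -107.4, 148.6]
tcp_rot: [[-0.217, 0.976, 0.0], [0.976, 0.217, 0.0], [0.0, 0.0, -1.0]]
wrist_force: [2.5, -1.8, -9.3]
gripper_width: 26.3
gripper_force: 60.7
```

```bash
python3 -c "
from h import *
go([577.7,-107.5,150])"
```

```text
11.95 pos [ 577.5583 -107.3674  148.5594] F [ 2.5398 -1.8254 -9.2893] M [-0.1806 -0.572   0.0342] w 26.32502705851667 q [-14.1409  15.791   77.092    0.0189  87.1088 -26.6975]
ydir 12.555641098836816 z [ 0.0002  0.0003 -1.    ]
dp [-0.0004  0.0003 -0.0036]
```

>>> {"api": "play_rows", "payload": {
  "moves": [
    {"dp": [0,0,0],"turn": [0,0,-0.2]},
    {"dp": [0,0,-0.001],"turn": [0,0,-0.4]},
    {"dp": [0,0,-0.002],"turn": [0,0,-0.6]},
    {"dp": [0,0,-0.003],"turn": [0,0,-0.8]},
    {"dp": [0,0,-0.004],"turn": [0,0,-1]},
    {"dp": [0,0,-0.004],"turn": [0,0,-1]},
    {"dp": [0,0,-0.004],"turn": [0,0,-1]}
  ]
}}

```text
time_s: 12.82
tool_pos: [577.7, -107.3, 150.2]
tcp_rot: [[-0.844, 0.536, 0.001], [0.536, 0.844, 0.0], [-0.0, 0.001, -1.0]]
wrist_force: [3.4, -0.6, -7.2]
gripper_width: 26.0
gripper_force: 60.8
```

```bash
python3 -c "
from h import *
go([577.7,-107.5,150])"
```

```text
12.825 pos [ 577.6571 -107.3206  150.2425] F [ 3.3744 -0.6236 -7.2122] M [ 0.0219 -0.5929  0.0096] w 25.998047998080096 q [-14.1379  15.7227  76.977    0.0273  87.2763 -71.6948]
ydir 57.55564610622641 z [ 0.0005  0.0004 -1.    ]
dp [-0.0003 -0.0003  0.0006]
```

>>> {"api": "play_rows", "payload": {
  "moves": [
    {"dp": [0,0,0],"turn": [0,0,-0.07]},
    {"dp": [0,0,0],"turn": [0,0,-0.14]},
    {"dp": [0,0,0],"turn": [0,0,-0.2]},
    {"dp": [0,0,0],"turn": [0,0,-0.2]},
    {"dp": [0,0,0],"turn": [0,0,-0.2]}
  ]
}}

```text
time_s: 13.45
tool_pos: [577.6, -107.3, 150.1]
tcp_rot: [[-0.918, 0.396, 0.0], [0.396, 0.918, 0.0], [-0.0, 0.0, -1.0]]
wrist_force: [3.1, 0.0, -8.2]
gripper_width: 26.2
gripper_force: 60.8
```

```bash
python3 -c "
from h import *
go([577.7,-107.5,150])"
```

```text
13.45 pos [ 577.6313 -107.3139  150.1489] F [ 3.0553  0.0382 -8.2092] M [ 0.1088 -0.6653  0.0116] w 26.21730419311386 q [-14.1367  15.7275  76.9822   0.0247  87.2731 -80.813 ]
ydir 66.67513633046295 z [ 0.0004  0.0003 -1.    ]
dp [-0.0003 -0.0004  0.0004]
```

>>> {"api": "play_rows", "payload": {
  "moves": [
    {"dp": [0,0,0],"turn": [0,0,-0.06]},
    {"dp": [0,0,0],"turn": [0,0,-0.12]},
    {"dp": [0,0,0],"turn": [0,0,-0.12]}
  ]
}}

```text
time_s: 13.82
tool_pos: [577.6, -107.3, 150.2]
tcp_rot: [[-0.952, 0.307, 0.0], [0.307, 0.952, 0.0], [-0.0, 0.0, -1.0]]
wrist_force: [4.2, 2.0, -8.1]
gripper_width: 26.3
gripper_force: 60.8
```

```bash
python3 -c "
from h import *
go([577.7,-107.5,150])"
```

```text
13.825 pos [ 577.6364 -107.3087  150.1578] F [ 4.1735  2.0087 -8.0787] M [ 0.1745 -0.7428  0.0844] w 26.259292458953613 q [-14.1363  15.728   76.9805   0.0252  87.2746 -86.2476]
ydir 72.11011333150667 z [ 0.0004  0.0004 -1.    ]
dp [-0.0003 -0.0004  0.0004]
```

>>> {"api": "play_rows", "payload": {
  "moves": [
    {"dp": [0,0,0],"turn": [0,0,-0.05]},
    {"dp": [0,0,0],"turn": [0,0,-0.1]},
    {"dp": [0,0,0],"turn": [0,0,-0.1]}
  ]
}}

```text
time_s: 14.2
tool_pos: [577.6, -107.3, 150.2]
tcp_rot: [[-0.973, 0.232, 0.0], [0.232, 0.973, 0.0], [-0.0, 0.0, -1.0]]
wrist_force: [4.0, 1.0, -7.8]
gripper_width: 26.4
gripper_force: 60.8
```

```bash
python3 -c "
from h import *
go([577.7,-107.5,150])"
```

```text
14.2 pos [ 577.6363 -107.3019  150.1705] F [ 3.981   1.0184 -7.7909] M [ 0.2762 -0.7252  0.0137] w 26.39659048494437 q [-14.1348  15.7269  76.9804   0.0233  87.2753 -90.7318]
ydir 76.5958880187214 z [ 0.0004  0.0003 -1.    ]
dp [-0.0003 -0.0004  0.0004]
```

>>> {"api": "play_rows", "payload": {
  "moves": [
    {"dp": [0,0,0.002],"turn": [0,0,0]},
    {"dp": [0,0,0.002],"turn": [0,0,0]}
  ]
}}

```text
time_s: 14.45
tool_pos: [577.6, -107.3, 149.4]
tcp_rot: [[-0.973, 0.231, 0.0], [0.231, 0.973, 0.0], [-0.0, 0.0, -1.0]]
wrist_force: [4.4, 2.4, -5.6]
gripper_width: 26.3
gripper_force: 60.8
```

>>> {"api": "play_rows", "payload": {
  "moves": [
    {"dp": [0,0,0.0],"turn": [0,0,0]},
    {"dp": [0,0,0.0],"turn": [0,0,0]},
    {"dp": [0,0,0],"turn": [0,0,0]},
    {"dp": [0,0,0],"turn": [0,0,0]},
    {"dp": [0,0,-0.05],"turn": [0,0,0]},
    {"dp": [0,0,-0.15],"turn": [0,0,0]},
    {"dp": [0,0,-0.25],"turn": [0,0,0]},
    {"dp": [0,0,-0.25],"turn": [0,0,0]},
    {"dp": [0,0,-0.25],"turn": [0,0,0]}
  ],
  "gripper": 1
}}

```text
time_s: 15.58
tool_pos: [577.3, -107.5, 248.5]
tcp_rot: [[-0.973, 0.23, -0.001], [0.23, 0.973, 0.0], [0.001, 0.0, -1.0]]
wrist_force: [0.3, -0.6, -1.0]
gripper_width: 85.2
gripper_force: 0.0
```

Run:
```python
from h import *
go([577.7,-107.5,150])
m=camera_model('wrist');im=read_camera('wrist')[:,:,::-1].copy();np.save('m3.npy',m,allow_pickle=True)
s=read_camera('scene')[:,:,::-1]
print(m['xyz'])
# predicted head top pixel at z 144 / 164
for z in(143.5,163.5):
    c=m['rotation'].T@(np.array([578,-107.5,z])-m['xyz']);t=np.arctan2(np.hypot(c[0],c[1]),-c[2]);k=m['fx']*t/np.hypot(c[0],c[1]);print(z,m['cx']+k*c[0],m['cy']-k*c[1])
a=cv2.resize(s[160:240,250:400],None,fx=4,fy=4,interpolation=0)
cv2.imwrite('pics/w3.png',np.hstack([im[:320],np.zeros((320,1,3),np.uint8)]) if 0 else im)
out=np.zeros((600,640,3),np.uint8);out[:270]=im[60:330];out[280:600,:600]=a;cv2.imwrite('pics/c3.png',out)
```

```text
15.575 pos [ 577.2789 -107.4671  248.4721] F [ 0.3186 -0.5996 -0.9845] M [-0.0073  0.0571  0.0019] w 85.16589288216532 q [-14.1491  13.1129  68.7875   0.0015  98.1603 -90.838 ]
ydir 76.68912171337018 z [-0.001   0.0003 -1.    ]
dp [-0.0013  0.0002  0.2462]
[501.7094 -89.2852 377.324 ]
143.5 322.34230819080557 204.39821268957647
163.5 322.3383869972506 213.04856459760802
```

View pics/c3.png

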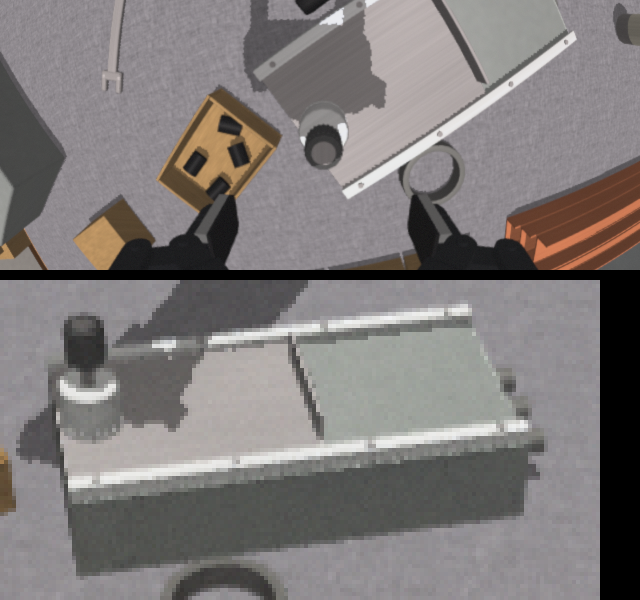

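>>> {"api": "play_rows", "payload": {
  "moves": [
    {"dp": [0.06,0.09,0],"turn": [0,0,0.25]},
    {"dp": [0.12,0.17,0],"turn": [0,0,0.5]},
    {"dp": [0.175,0.256,0],"turn": [0,0,0.75]},
    {"dp": [0.175,0.256,0],"turn": [0,0,1]},
    {"dp": [0.175,0.256,0],"turn": [0,0,1]},
    {"dp": [0.175,0.256,0],"turn": [0,0,1]}
  ],
  "gripper": 0
}}

```text
time_s: 16.42
tool_pos: [532.9, 7.9, 248.6]
tcp_rot: [[-0.527, 0.85, -0.001], [0.85, 0.527, 0.0], [0.001, -0.001, -1.0]]
wrist_force: [-0.4, 0.8, 0.7]
gripper_width: 0.2
gripper_force: 0.0
```

>>> {"api": "play_rows", "payload": {
  "moves": [
    {"dp": [0,0,0.1],"turn": [0,0,0.23]},
    {"dp": [0,0,0.15],"turn": [0,0,0.23]},
    {"dp": [0,0,0.2],"turn": [0,0,0.23]},
    {"dp": [0,0,0.2],"turn": [0,0,0.23]},
    {"dp": [0,0,0.2],"turn": [0,0,0.23]}
  ]
}}

```text
time_s: 17.05
tool_pos: [533.4, 8.0, 170.1]
tcp_rot: [[-0.364, 0.931, 0.001], [0.931, 0.364, 0.0], [-0.0, 0.001, -1.0]]
wrist_force: [-0.6, -0.5, 0.0]
gripper_width: 0.1
gripper_force: 0.0
```

Run:
```python
from h import *
go([532.6,8.5,99])
m=camera_model('wrist');im=read_camera('wrist')[:,:,::-1];np.save('m4.npy',m,allow_pickle=True);cv2.imwrite('pics/w4.png',im)
```

```text
17.05 pos [533.37     7.9916 170.1496] F [-0.5651 -0.4582  0.0321] M [ 0.0347 -0.0027  0.0251] w 0.09756926275099866 q [ -3.1111   6.342   85.3251   0.0057  88.2735 -24.4846]
ydir 21.373401565885146 z [ 0.001  0.    -1.   ]
dp [ 0.0019 -0.0015  0.1779]
```

View pics/w4.png

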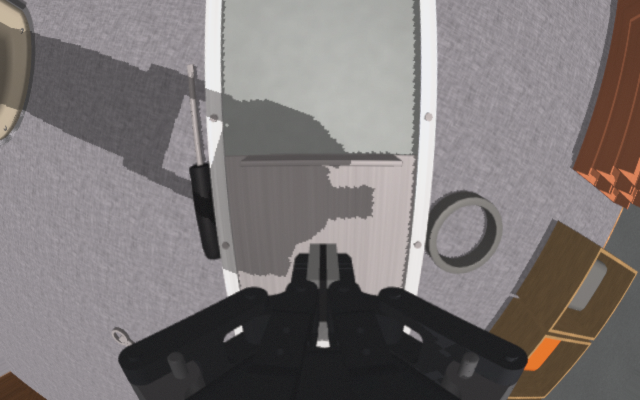

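>>> {"api": "play_rows", "payload": {
  "moves": [
    {"dp": [0,0,0.09],"turn": [0,0,0]},
    {"dp": [0,0,0.178],"turn": [0,0,0]},
    {"dp": [0,0,0.178],"turn": [0,0,0]},
    {"dp": [0,0,0.178],"turn": [0,0,0]}
  ]
}}

```text
time_s: 17.6
tool_pos: [534.0, 8.2, 100.3]
tcp_rot: [[-0.364, 0.931, 0.003], [0.931, 0.364, -0.0], [-0.001, 0.003, -1.0]]
wrist_force: [-0.3, 0.7, -0.8]
gripper_width: 0.1
gripper_force: 0.0
```

>>> {"api": "play_rows", "payload": {
  "moves": [
    {"dp": [0.02,0,0],"turn": [0,0,0]},
    {"dp": [0.035,0,0],"turn": [0,0,0]},
    {"dp": [0.045,0,0],"turn": [0,0,0]},
    {"dp": [0.055,0,0],"turn": [0,0,0]},
    {"dp": [0.065,0,0],"turn": [0,0,0]},
    {"dp": [0.075,0,0],"turn": [0,0,0]},
    {"dp": [0.08,0,0],"turn": [0,0,0]}
  ]
}}

```text
time_s: 18.48
tool_pos: [521.4, 37.8, 98.1]
tcp_rot: [[-0.364, 0.932, 0.0], [0.932, 0.364, -0.001], [-0.001, 0.0, -1.0]]
wrist_force: [1.4, -4.8, 0.1]
gripper_width: 0.1
gripper_force: 2.1
```

>>> {"api": "play_rows", "payload": {
  "moves": [
    {"dp": [0.02,0,0],"turn": [0,0,0]},
    {"dp": [0.04,0,0],"turn": [0,0,0]},
    {"dp": [0.06,0,0],"turn": [0,0,0]},
    {"dp": [0.08,0,0],"turn": [0,0,0]},
    {"dp": [0.1,0,0],"turn": [0,0,0]},
    {"dp": [0.12,0,0],"turn": [0,0,0]},
    {"dp": [0.14,0,0],"turn": [0,0,0]},
    {"dp": [0.16,0,0],"turn": [0,0,0]},
    {"dp": [0.18,0,0],"turn": [0,0,0]},
    {"dp": [0.2,0,0],"turn": [0,0,0]},
    {"dp": [0.22,0,0],"turn": [0,0,0]},
    {"dp": [0.23,0,0],"turn": [0,0,0]}
  ]
}}

```text
time_s: 19.98
tool_pos: [487.3, 124.3, 98.1]
tcp_rot: [[-0.364, 0.931, -0.001], [0.931, 0.364, -0.0], [0.0, -0.001, -1.0]]
wrist_force: [-1.5, -4.9, 1.0]
gripper_width: -0.2
gripper_force: 2.1
```

>>> {"api": "play_rows", "payload": {
  "moves": [
    {"dp": [0.005,0,0],"turn": [0,0,0]},
    {"dp": [0.01,0,0],"turn": [0,0,0]},
    {"dp": [0.015,0,0],"turn": [0,0,0]},
    {"dp": [0.015,0,0],"turn": [0,0,0]}
  ]
}}

```text
time_s: 20.48
tool_pos: [485.6, 129.5, 98.0]
tcp_rot: [[-0.364, 0.931, -0.0], [0.931, 0.364, 0.0], [0.001, 0.0, -1.0]]
wrist_force: [-1.1, -3.4, 0.6]
gripper_width: -0.0
gripper_force: 1.3
```

>>> {"api": "play_rows", "payload": {
  "moves": [
    {"dp": [0.005,0,0],"turn": [0,0,0]},
    {"dp": [0.01,0,0],"turn": [0,0,0]},
    {"dp": [0.015,0,0],"turn": [0,0,0]},
    {"dp": [0.015,0,0],"turn": [0,0,0]}
  ]
}}

```text
time_s: 20.98
tool_pos: [483.5, 134.8, 98.0]
tcp_rot: [[-0.364, 0.931, 0.0], [0.931, 0.364, -0.001], [-0.001, 0.0, -1.0]]
wrist_force: [1.1, -6.1, -0.0]
gripper_width: 0.2
gripper_force: 2.8
```

>>> {"api": "play_rows", "payload": {
  "moves": [
    {"dp": [0.003,0,0],"turn": [0,0,0]},
    {"dp": [0.006,0,0],"turn": [0,0,0]},
    {"dp": [0.008,0,0],"turn": [0,0,0]},
    {"dp": [0.008,0,0],"turn": [0,0,0]}
  ]
}}

```text
time_s: 21.48
tool_pos: [483.4, 135.0, 98.1]
tcp_rot: [[-0.362, 0.932, 0.003], [0.932, 0.362, -0.006], [-0.007, 0.0, -1.0]]
wrist_force: [4.9, -19.9, -2.0]
gripper_width: -0.1
gripper_force: 9.6
```

Stop reached (20 N, no motion). Back off and lift clear.

>>> {"api": "play_rows", "payload": {
  "moves": [
    {"dp": [-0.02,0,0],"turn": [0,0,0]},
    {"dp": [-0.05,0,0],"turn": [0,0,0]},
    {"dp": [-0.05,0,-0.1],"turn": [0,0,0]},
    {"dp": [-0.05,0,-0.25],"turn": [0,0,0]},
    {"dp": [-0.05,0,-0.4],"turn": [0,0,0]},
    {"dp": [-0.05,0,-0.4],"turn": [0,0,0]},
    {"dp": [-0.05,0,-0.4],"turn": [0,0,0]}
  ]
}}

```text
time_s: 22.35
tool_pos: [489.5, 119.4, 257.4]
tcp_rot: [[-0.364, 0.931, -0.001], [0.931, 0.364, 0.001], [0.001, -0.0, -1.0]]
wrist_force: [0.4, -0.0, 0.0]
gripper_width: -0.3
gripper_force: 0.0
```

Run:
```python
from h import *
go([0,0,0])
s=read_camera('scene')[:,:,::-1];t=read_camera('top')[:,:,::-1]
cv2.imwrite('pics/f.png',np.vstack([cv2.resize(s[140:260,180:420],None,fx=2.5,fy=2.5),cv2.resize(t[150:270,230:470],None,fx=2.5,fy=2.5)]))
```

```text
22.35 pos [489.4706 119.4187 257.4306] F [ 0.3928 -0.0107  0.0202] M [-0.0031  0.0038  0.0163] w -0.29860627243697196 q [  9.4903  -0.5911  82.5169   0.0391  98.1038 -11.8671]
ydir 21.362958567304457 z [-0.0006  0.0006 -1.    ]
dp [ 0.1672 -1.2481  0.6442]
```

View pics/f.png

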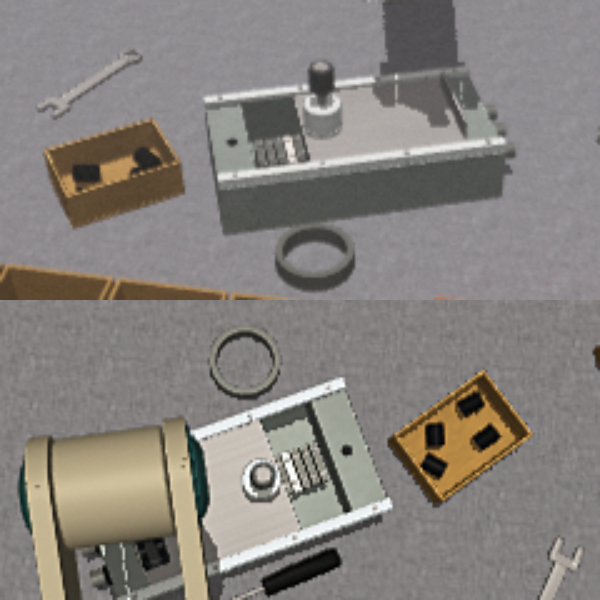

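The picture shows the cover open with the terminals exposed, the screw head still up at (320,75), and the loose things where they were.

```bash
python3 -c "
from cell import *
print(hand_in())"
```

```text
the job is handed in; nothing more can be done
None
```

The screw is wound out and stays up by itself, the cover is pushed fully open to its stop, the loose things look undisturbed in the last pictures, and the job was handed in at about 22 s.

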